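Slide a copper blank under the router's hold-down bridge

TASK

Push the copper blank along the router bed with your fingertips, in through the near opening of the low gold bridge and underneath it, until its far end sits square and fully home against the black stop behind the bridge. Keep it flat on the bed the whole way: it is only to be pushed, never picked up or tipped. Leave the wrench, the cutter tube and the clamp knob where they are, and finish with the hand clear.

Things in the scene. Friction and masses are not known exactly. Their poses are not given: they have to be found in the camera images.
- fixture: Low gold bridge and black stop behind it, one unit bolted to the bed. Origin on the bed's top under the bridge's middle; +x is the way the blank goes through (the near opening faces -x), z up. Bridge 40 mm along x, 116 mm along y; opening 68 mm wide (y -34 to +34), 17 mm high; bar from 17 to 29 mm, bolt heads up to 35 mm above the bed. A blank fully home has its origin at x = 0.
- stop_face (a point): Middle of the black stop's face that looks back at the bridge, at bed level; 50 mm along the fixture's +x from its origin, same axes. The stop is a bar 90 mm along y, 24 mm thick, 20 mm high. With the blank home, 30 mm of it shows out of the bridge on the near side and 30 mm on the far side.
- bed: Fixed aluminium slotted bed, flat to work on (treat the narrow slots as closed), its top 30 mm above the table (z = 0.030). 460 mm along x (world x 0.38 to 0.84), 1500 mm along y. Origin at the centre of its underside.
- blank: Loose copper plate, 100 mm along its x, 50 mm along its y, 14 mm thick, about 0.6 kg. Origin at the centre of its underside, z up; its +x end goes in first. It starts flat on the bed on the near side of the bridge, up to 40 mm to either side of its middle line and turned by up to about 17 degrees. It slides with friction, needing a few newtons, and follows a finger laid on its edge.
- wrench: Loose steel wrench 130 mm long lying on the bed to the left of the bridge (its +y side); origin under its middle, along its x. Not part of the job.
- tube: Loose clear cutter tube with orange cap, 27 mm diameter, 48 mm high, standing on the bed to the right of the bridge; origin at the centre of its underside. Not part of the job.
- knob: Loose black clamp knob on a brass foot, 34 mm diameter, 28 mm high, standing on the bed to the right of the bridge; origin at the centre of its underside. Not part of the job.
Things that resemble listed ones, but are neither listed nor needed, are in the scene too. What is meant by the blank is not purple, and is the smaller of those in its own colour.

How it is judged:
By the outcome, as a careful person would: the job done as asked, in the order asked, and still so for the second after the job is handed in, with the robot touching nothing.
It also fails if it takes over 61 s, if anything falls off the work surface, if the arm or the gripper's body presses on something with over 40 N, if the wrist force passes 120 N, or if a joint passes its speed limit or range.

ROBOT

A 6-joint arm with a two-finger parallel gripper is mounted at the origin on the work surface. World frame = base frame: x ahead of the robot, y to its left, z up, the work surface at z = 0. Lengths are in m, angles in rad, forces in N, time in s.
With the tool pointing down it reaches from about 0.275 to 0.75 m from the base axis. Payload 10.2 kg.
Tool frame: the origin (TCP) lies midway between the tips of the shut fingers; the grasp point (between the pads) lies 19 mm behind it (env.hold_point_z is the distance from the TCP to the grasp point, in m); x points along the fingers, z is the direction in which the jaws open and shut, and the axes are right-handed (so a half turn about x gives the same grasp; the last joint's range is limited). The gripper opens to 85 mm and grips with 20 to 120 N. Pads are 22 mm wide; open, the fingers measure 114 mm over their backs; the gripper's body (76 mm by 85 mm) begins 54 mm behind the grasp point. The pads swing forward as they close: fully open they stand 13 mm farther back than shut.
Start: joints at [1.063, 0.313, 1.498, -0, 1.331, -0.223], TCP at [0.148, 0.504, 0.231] pointing down, gripper open.
Joint ranges: [-2.94, 2.94], [-0.97, 2.17], [0.19, 2.56], [-1.23, 4.37], [0.02, 3.11], [-2.88, 2.88]. Speed limits (rad/s): [2.39, 2.39, 3.01, 3.14, 3.14, 3.14].

INTERFACE

Orientations are given as a unit quaternion [x, y, z, w].
In Python, from bench import env, kinematics, monitor, eyes, job gives the robot as it stands. The module is installed in compiled form; this text tells all that it offers. Calls block until the motion is done:
- env.reach(position, orientation): joint-space move of the TCP to a pose.
- env.movel(position, velocity=0.15, frame=None, guard=None): straight line of the TCP; frame=None keeps the orientation; velocity is the mean speed in m/s. With guard (N) it stops when the force on the tool has changed by that much, and returns True; else False.
- env.set_joints(angles): joint-space move.
- env.release() and env.close_gripper(effort=None): open the fingers fully, or close them until they stop; effort is the grip in N (None keeps the last).
- env.hold(seconds).
- kinematics.ik(position, orientation): joint angles nearest the present ones, or None.
- monitor.sense(): the state.
- eyes.grab_frame(name): name is "side" or "top"; returns a dict with "frame" (420x560x3 uint8, red, green, blue), "mtx" (3x3 intrinsics, pixels), "k1" (the pictures are not rectified: a ray, as slopes to the right and down, at radius r is drawn at 1 + k1 r^2 times it, then the intrinsics apply), "view" (4x4, takes a point from world to camera coordinates). Camera axes: x right, y down, z forward; pixel columns grow to the right and rows downward; lengths in m; the calibration is good to about 2 mm. A picture is of the moment at which its call begins. There is no depth.
A pose or a line that the arm cannot do raises env.MotionError and nothing moves.
- job.hand_in(): hands the job in, once; it reports no verdict.
The state is a dict: "clock": time; "joints": joint angles; "qvel": joint speeds; "joint_efforts": joint torques, N m; "position": TCP position; "ee_rot": TCP orientation; "contact_force": force on the tool from outside, world axes, zero at the start; "ft_torque": the same for the moment, N m; "finger_gap": opening from 0.0 (shut) to 1.0 (fully open).
Only numpy, scipy, OpenCV 4.12 (cv2) and the standard library are available. Lean on these libraries where they do the work, as an engineer would, in place of code of your own. Each camera call takes 0.05 s, during which the arm holds its last target.

## Working session

There is one attempt and no reset: what is moved stays moved. The work goes in short steps, each a Python script; the robot and the scene stay as the last script left them, time stands still between calls to the robot, and variables do not carry over. Pictures are saved under pics/ and viewed, and the job is handed in when it is done.

```bash
mkdir -p pics
python3 - <<'E'
from bench import env, kinematics, monitor, eyes, job
import cv2,numpy as np
for n in("side","top"):
    f=eyes.grab_frame(n);cv2.imwrite(f"pics/{n}0.png",f["frame"][:,:,::-1])
    print(n,f["mtx"].tolist(),f["k1"],np.round(f["view"],4).tolist())
s=monitor.sense();print(s["clock"],s["position"],s["ee_rot"],s["contact_force"],s["finger_gap"])
E
```

```text
side [[454.25896289225403, 0.0, 283.0398847327317], [0.0, 454.25896289225403, 204.05331790463953], [0.0, 0.0, 1.0]] 0.015815404385030093 [[0.9746, -0.2237, 0.0132, -0.4698], [-0.1557, -0.7182, -0.6782, 0.1593], [0.1612, 0.6589, -0.7348, 0.9001], [0.0, 0.0, 0.0, 1.0]]
top [[485.4002519451007, 0.0, 281.00926219518857], [0.0, 485.4002519451007, 207.9132271045336], [0.0, 0.0, 1.0]] -0.01339558799051147 [[-0.0077, -0.9999, 0.0129, 0.0179], [-0.9894, 0.0058, -0.1449, 0.4822], [0.1449, -0.0139, -0.9894, 1.1836], [0.0, 0.0, 0.0, 1.0]]
0.1 [0.14741042 0.50365194 0.23081438] [-0.42412278  0.56627998  0.42381313  0.56553451] [ 0.50845529 -0.51556782  0.23955007] 1.0015404610837415
```

View pics/side0.png

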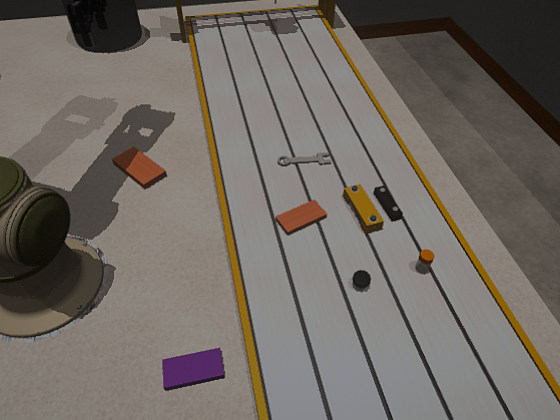

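View pics/top0.png

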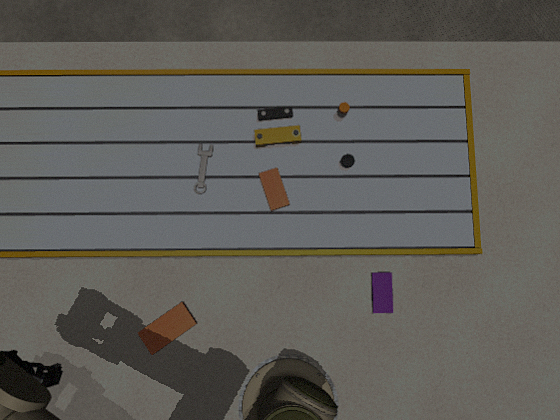

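The side view shows the smaller copper plate at about (301,217) on the bed, which is the blank. A second copper plate is on the table at (139,167). The bridge is at (363,207), the stop at (388,202), the wrench at (305,160), the knob at (361,280) and the tube at (426,258). The top view shows the blank at (274,189), the bridge at (278,135) and the stop at (275,114). Next I'll measure these.

```bash
cat > h.py <<'E'
from bench import env, kinematics, monitor, eyes, job
import cv2,numpy as np
from scipy.spatial.transform import Rotation as R
from scipy.optimize import brentq
def toplane(f,px,z):
    px=np.asarray(px,float).reshape(-1,2);K=f["mtx"];V=np.array(f["view"])
    d=(px-[K[0][2],K[1][2]])/[K[0][0],K[1][1]]
    u=d.copy()
    for _ in range(8): u=d/(1+f["k1"]*(u**2).sum(1,keepdims=True))
    ray=np.c_[u,np.ones(len(u))]@V[:3,:3]; c=-V[:3,:3].T@V[:3,3]
    t=(z-c[2])/ray[:,2]; return (c+ray*t[:,None])[:,:2]
def mask(f,kind):
    hsv=cv2.cvtColor(f["frame"],cv2.COLOR_RGB2HSV);h,s,v=[hsv[...,i].astype(int) for i in range(3)]
    if kind=="copper": m=((h<=14)|(h>=175))&(s>110)&(v>60)
    if kind=="gold": m=(h>18)&(h<30)&(s>140)&(v>60)
    if kind=="black": m=(v<60)
    return m.astype(np.uint8)
def blobs(f,kind,z,mina=60):
    out=[];cs,_=cv2.findContours(mask(f,kind),cv2.RETR_EXTERNAL,cv2.CHAIN_APPROX_NONE)
    for c in cs:
        if cv2.contourArea(c)<mina: continue
        m=np.zeros(f["frame"].shape[:2],np.uint8);cv2.drawContours(m,[c],-1,1,-1)
        ys,xs=np.nonzero(m);p=toplane(f,np.c_[xs,ys],z)
        C=p.mean(0);w,U=np.linalg.eigh(np.cov((p-C).T));a=U[:,1]
        out.append(dict(px=c.reshape(-1,2).mean(0).round(),c=C,yaw=np.degrees(np.arctan2(a[1],a[0])),L=np.sqrt(12*w[1]),W=np.sqrt(12*w[0])))
    return out
def show(name,n,box=None,k=3):
    f=eyes.grab_frame(n);im=f["frame"][:,:,::-1]
    if box: x0,y0,x1,y1=box;im=cv2.resize(im[y0:y1,x0:x1],None,fx=k,fy=k,interpolation=cv2.INTER_CUBIC)
    cv2.imwrite(f"pics/{name}.png",im);return f
E
python3 - <<'E'
from h import *
for n,b in(("top",(180,80,380,230)),("side",(260,130,460,280))):
    f=show(n+"1",n,b,4)
    for k,z in(("copper",.044),("gold",.059),("black",.05)):
        for o in blobs(f,k,z):
            if o['c'][0]>.3 and o['L']<.2: print(n,k,o['px'],o['c'].round(4),o['yaw'].round(1),o['L'].round(4),o['W'].round(4))
E
```

```text
top copper [274. 189.] [0.5299 0.033 ] -162.2 0.0991 0.0485
top gold [280. 135.] [0.6641 0.0267] 95.5 0.1084 0.0404
top black [347. 161.] [ 0.5996 -0.1526] 129.6 0.0324 0.0285
side copper [300. 216.] [0.5273 0.0321] -162.0 0.1004 0.0503
side gold [362. 204.] [0.6631 0.0168] 96.1 0.1094 0.0404
side black [360. 281.] [ 0.597  -0.1535] 56.5 0.0389 0.0281
side black [259.  22.] [0.6098 0.9218] 112.4 0.1987 0.1004
```

View pics/top1.png

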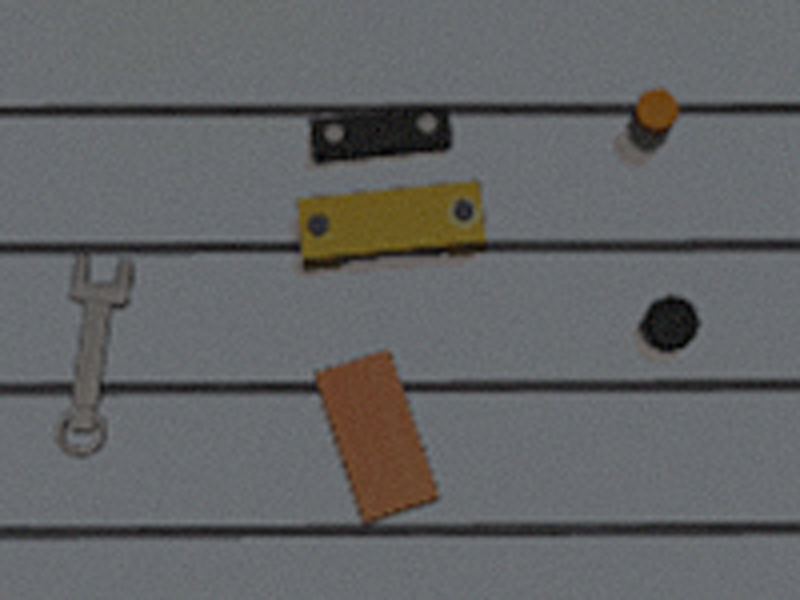

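View pics/side1.png

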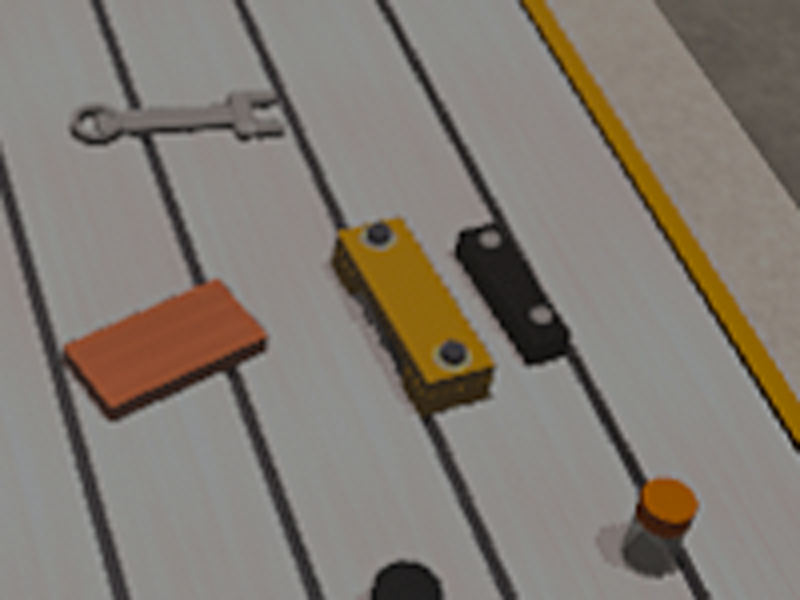

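Run:
```python
from h import *
for n,o,Q in(("top",(180,80),[(299,198),(481,182),(485,246),(301,260)]),("side",(260,130),[(338,232),(404,219),(494,368),(425,387)])):
    f=eyes.grab_frame(n);p=(np.array(Q)+.5)/4-.5+o
    w=toplane(f,p,.059);print(n,w.round(4).tolist(),w.mean(0).round(4))
    print([np.linalg.norm(w[i]-w[i-1]).round(4) for i in range(4)],[np.degrees(np.arctan2(*(w[i]-w[i-1])[::-1])).round(1) for i in range(4)])
    # refined: gold convex hull rect on z plane
    m=mask(f,"gold");
    cs,_=cv2.findContours(m,cv2.RETR_EXTERNAL,cv2.CHAIN_APPROX_NONE)
    # bolts top z .065
    hs={"top":[(318,224),(464,210)],"side":[(378,233),(453,352)]}[n]
    b=toplane(f,(np.array(hs)+.5)/4-.5+o,.065);print("bolts",b.round(4).tolist(),b.mean(0).round(4))
    hs={"top":[(334,133),(428,123)],"side":[(490,238),(541,315)]}[n]
    b=toplane(f,(np.array(hs)+.5)/4-.5+o,.052);print("stop bolts",b.round(4).tolist(),b.mean(0).round(4))
```

```text
top [[0.6798, 0.0805], [0.6898, -0.0344], [0.6481, -0.0363], [0.6395, 0.0792]] [0.6643 0.0222]
[np.float64(0.0403), np.float64(0.1153), np.float64(0.0418), np.float64(0.1159)] [np.float64(1.8), np.float64(-85.0), np.float64(-177.3), np.float64(94.3)]
bolts [[0.661, 0.0683], [0.6697, -0.0231]] [0.6654 0.0226]
stop bolts [[0.7248, 0.0585], [0.7313, -0.0015]] [0.7281 0.0285]
side [[0.6388, 0.0785], [0.6782, 0.0805], [0.687, -0.0337], [0.6475, -0.0383]] [0.6629 0.0217]
[np.float64(0.1171), np.float64(0.0395), np.float64(0.1146), np.float64(0.0398)] [np.float64(94.3), np.float64(2.9), np.float64(-85.6), np.float64(-173.4)]
bolts [[0.6576, 0.0676], [0.6673, -0.0235]] [0.6625 0.022 ]
stop bolts [[0.7237, 0.0624], [0.7292, 0.0016]] [0.7265 0.032 ]
```

The top crop shows the bar's corners at about (299,198), (481,182), (485,246) and (301,260). That puts the fixture origin near (0.664, 0.022) with yaw about 5.2°. The blank is near (0.529, 0.033) with yaw about 18°, so it sits 23 mm left of the middle line and is turned +13°. I'll push its left edge first with the flat side of the shut fingers, held parallel to the fixture's x axis.

```bash
cat >> h.py <<'E'
PSI=np.radians(5.2);F0=np.array([.6637,.0222]);RF=np.array([[np.cos(PSI),-np.sin(PSI)],[np.sin(PSI),np.cos(PSI)]])
def W(x,y,z): return np.r_[F0+RF@[x,y],z]
def fx(p): return RF.T@(np.asarray(p)[:2]-F0)
def quat(ang,pos):  # jaw direction angle (world); choose nearest of two half turns
    best=None;j=monitor.sense()["joints"]
    for a in(ang,ang+np.pi):
        z=np.array([np.cos(a),np.sin(a),0]);x=np.array([0,0,-1.]);q=R.from_matrix(np.c_[x,np.cross(z,x),z]).as_quat()
        s=kinematics.ik(pos,q)
        if s is None: continue
        d=abs(np.array(s)-j).max()
        if best is None or d<best[0]: best=(d,q,s)
    return best[1],best[2]
def blank(n="top"):
    f=eyes.grab_frame(n)
    o=[o for o in blobs(f,"copper",.044) if o['c'][0]>.4]
    for b in o: print(n,"blank fix",(fx(b['c'])*1e3).round(1),"yaw rel",((b['yaw']-np.degrees(PSI)+90)%180-90).round(1),"L",b['L'].round(4),"W",b['W'].round(4))
    return o
def st(): s=monitor.sense();print("t",round(s["clock"],2),"tcp fix",(fx(s["position"])*1e3).round(1),"z",s["position"][2].round(4),"F",np.round(s["contact_force"],1),"gap",round(s["finger_gap"],2));return s
E
python3 - <<'E'
from h import *
env.close_gripper(20)
p=W(-.1335,.085,.15);q,s=quat(PSI,p);print(np.round(s,2))
env.reach(p,q);st()
env.movel(W(-.1335,.085,.036),velocity=.12);st()
show("side2","side",(220,100,480,290),3)
print(env.movel(W(-.1335,.058,.036),velocity=.05,guard=12));st();blank()
E
```

```text
[-0.04  0.4   1.59 -0.    1.15 -0.13]
t 3.08 tcp fix [-133.6   85.8] z 0.1501 F [ 0.6 -0.4  0.7] gap -0.0
t 4.18 tcp fix [-133.1   85. ] z 0.0367 F [ 0.1 -0.6  0.4] gap -0.0
False
t 4.92 tcp fix [-133.5   57.9] z 0.036 F [ 1.7  0.1 -0.1] gap -0.0
```

View pics/side2.png

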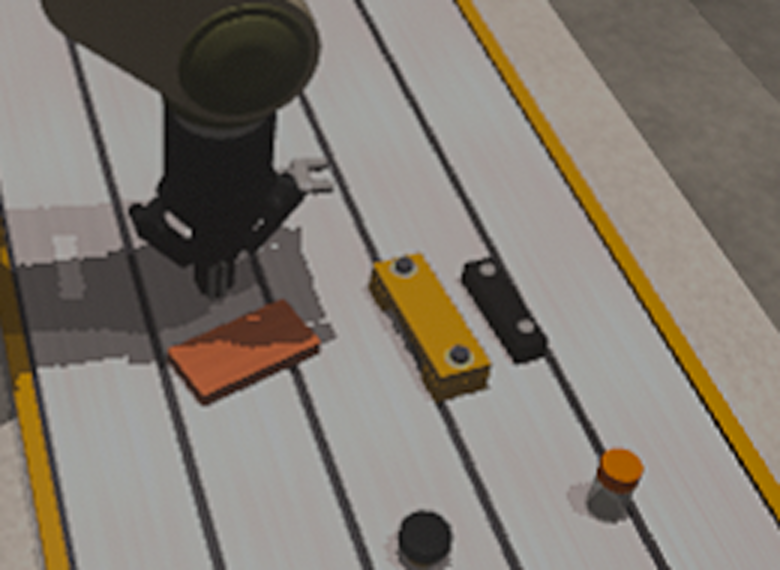

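The picture shows the shut fingers at (215,280), just left of the blank, with the blank's left half in the arm's shadow. I'll loosen the brightness threshold and push on in stages.

```bash
sed -i 's/(s>110)&(v>60)/(s>110)\&(v>30)/' h.py
python3 - <<'E'
from h import *
blank("side")
print(env.movel(W(-.1335,.040,.036),velocity=.05,guard=15));st()
blank("side");show("side3","side",(220,100,480,290),3)
E
```

```text
side blank fix [-135.6   17.4] yaw rel 13.9 L 0.1013 W 0.0558
side blank fix [570.  482.3] yaw rel -78.4 L 0.8077 W 0.2658
False
t 5.53 tcp fix [-133.5   39.5] z 0.036 F [ 0.  -0.2  0. ] gap 0.01
side blank fix [-136.5   -0.7] yaw rel 11.6 L 0.1011 W 0.056
side blank fix [569.9 482.1] yaw rel -78.3 L 0.8066 W 0.2651
```

View pics/side3.png

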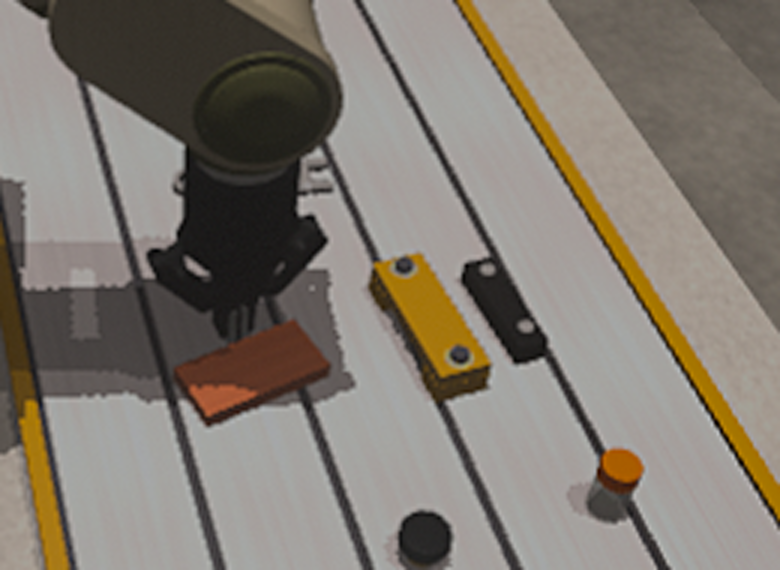

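The blank mostly translated: it's now about 3 mm left of the middle and still turned about 11°. Next I'll push nearer the front to turn it.

Run:
```python
from h import *
env.movel(W(-.1335,.060,.036),velocity=.1)
env.movel(W(-.099,.060,.036),velocity=.1)
print(env.movel(W(-.099,.034,.036),velocity=.05,guard=15));st()
env.movel(W(-.099,.075,.036),velocity=.12)
env.movel(W(-.099,.075,.16),velocity=.2)
# go behind, out of sight of the blank for a look
p=W(-.25,.0,.16);q,s=quat(PSI+np.pi/2,p);print(np.round(s,2));env.reach(p,q);st()
blank("side");blank("top");show("side4","side",(220,100,480,290),3);show("top4","top",(180,80,380,230),4)
```

```text
False
t 7.14 tcp fix [-99.2  33.8] z 0.0359 F [ 0.4 -0.4  0.2] gap -0.0
[-0.29  0.15  1.91 -0.    1.08  1.19]
t 9.62 tcp fix [-249.8    0. ] z 0.1597 F [-0.6 -0.1  0.2] gap -0.0
side blank fix [-139.7   -7. ] yaw rel 2.6 L 0.0997 W 0.0564
side blank fix [569.9 482.8] yaw rel -78.3 L 0.8077 W 0.266
top blank fix [-108.6   -4.8] yaw rel 55.0 L 0.0505 W 0.04
```

View pics/side4.png

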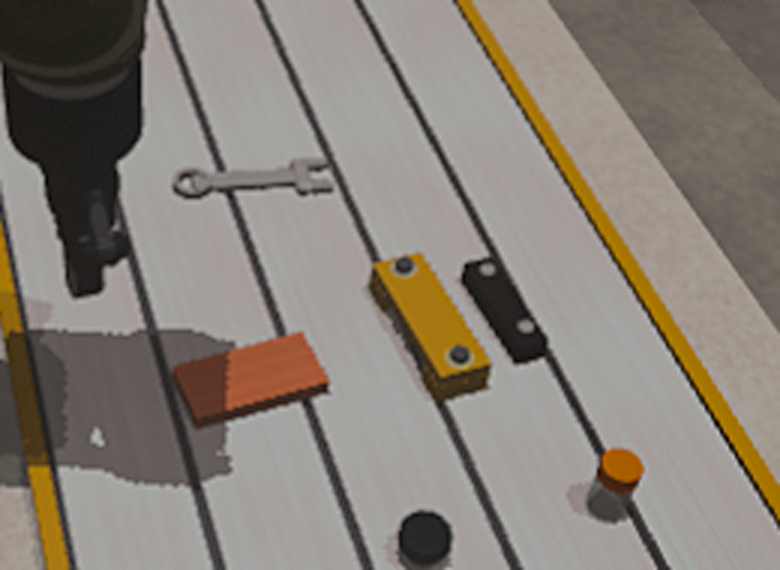

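View pics/top4.png

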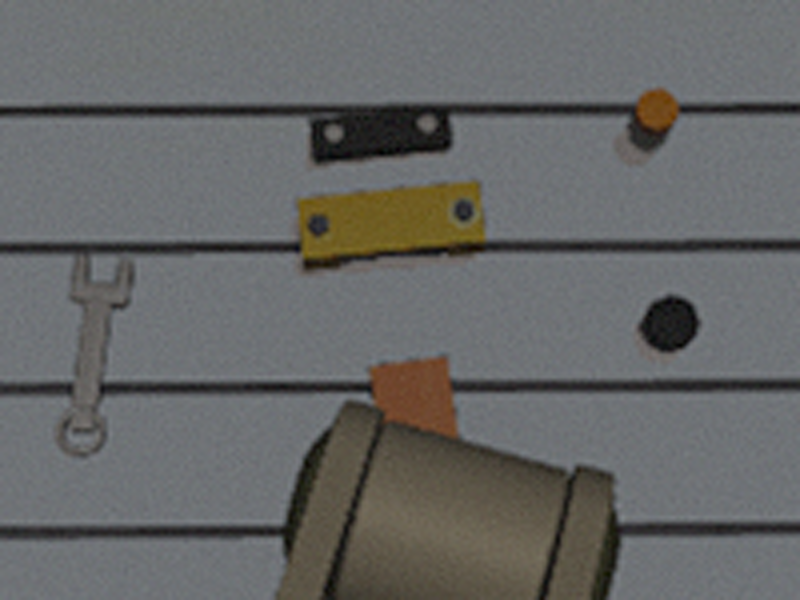

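The side crop shows the blank nearly straight, with top-face corners near (174,368), (304,333), (327,380) and (196,416). In the top crop only its front end is visible, at (371,366)–(447,356). I'll compute its pose from these points.

Run:
```python
from h import *
f=eyes.grab_frame("side");g=eyes.grab_frame("top")
a=toplane(f,(np.array([(174,368),(304,333),(327,380),(196,416)])+.5)/3-.5+(220,100),.044)
b=toplane(g,(np.array([(371,366),(447,356),(457,437)])+.5)/4-.5+(180,80),.044)
for P in(a,b): print((np.array([fx(p) for p in P])*1e3).round(1).tolist())
# brightness-split: top face only
hsv=cv2.cvtColor(f["frame"],cv2.COLOR_RGB2HSV);print(hsv[100+360//3:100+432//3,220+260//3].tolist())
```

```text
[[-187.6, 18.3], [-88.1, 21.7], [-88.8, -24.3], [-186.4, -27.2]]
[[-87.3, 21.5], [-85.5, -26.8], [-137.8, -27.8]]
[[9, 167, 162], [9, 169, 164], [9, 168, 162], [9, 168, 159], [9, 169, 160], [9, 169, 161], [9, 169, 164], [9, 171, 166], [9, 174, 166], [9, 171, 164], [9, 168, 162], [9, 169, 164], [9, 170, 175], [9, 164, 140], [7, 88, 49], [8, 107, 57], [7, 118, 56], [24, 10, 129], [30, 3, 176], [12, 8, 167], [18, 8, 164], [18, 8, 164], [18, 8, 163], [20, 5, 164]]
```

The blank's centre is at about (-138, -3) mm in the fixture frame, turned about +2°. That fits the opening. I'll push from behind with the jaws across, which gives a flat contact, and stop just before the bridge to look.

Run:
```python
from h import *
env.movel(W(-.225,-.002,.15),velocity=.2)
env.movel(W(-.225,-.002,.036),velocity=.15);st()
print(env.movel(W(-.142,-.002,.036),velocity=.05,guard=15));st()
blank("side");show("side5","side",(220,100,480,290),3);show("top5","top",(180,80,380,230),4)
```

```text
t 11.11 tcp fix [-224.6   -2.1] z 0.0368 F [ 0.1 -0.8  0. ] gap 0.0
False
t 12.92 tcp fix [-142.4   -1.8] z 0.0357 F [-4.4 -0.1  2.9] gap 0.0
side blank fix [-81.6 -12.4] yaw rel 8.4 L 0.0975 W 0.0524
side blank fix [570.1 482.1] yaw rel -78.4 L 0.8072 W 0.2655
```

View pics/side5.png

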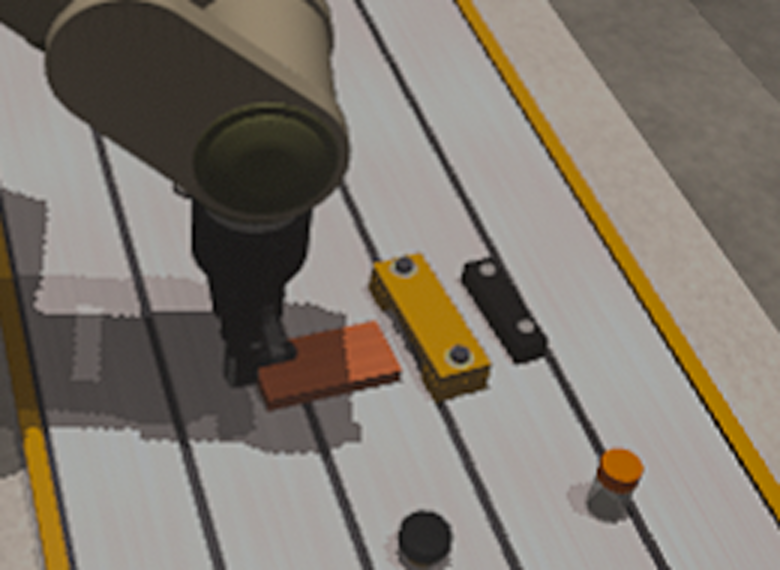

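View pics/top5.png

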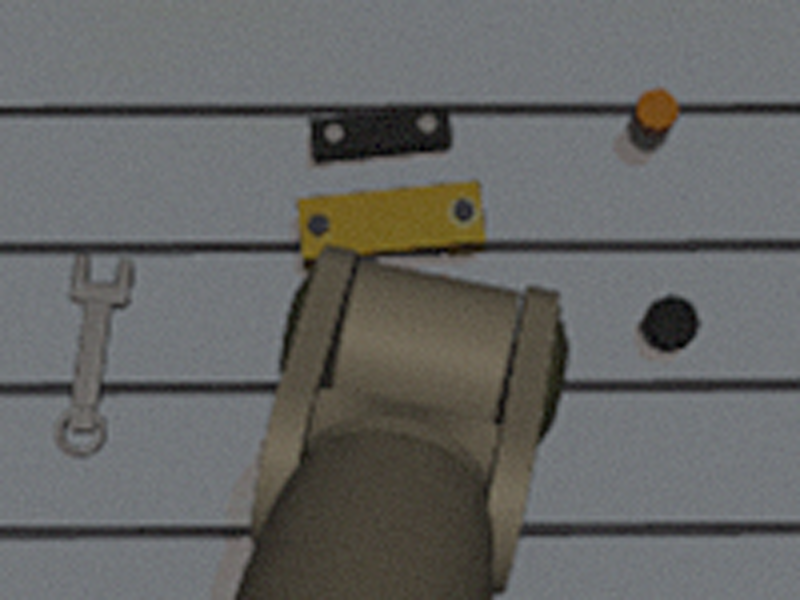

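The side crop shows the blank's front edge at (376,322)–(399,371) and its near lower edge running from (270,409) to (400,381). I'll get its pose from those.

Run:
```python
from h import *
f=eyes.grab_frame("side")
t=lambda P,z:(np.array([fx(p) for p in toplane(f,(np.array(P)+.5)/3-.5+(220,100),z)])*1e3).round(1).tolist()
print(t([(376,322),(399,371),(266,398)],.044),t([(400,381),(270,409)],.030))
# edge: lower contour of mask columns
m=mask(f,"copper");xs=np.arange(312,350);b=[np.nonzero(m[190:250,x])[0].max()+190 for x in xs]
for z in (.03,.033):
    P=np.array([fx(p) for p in toplane(f,np.c_[xs,np.array(b)+.5],z)])*1e3;k=np.polyfit(P[:,0],P[:,1],1);print(np.degrees(np.arctan(k[0])),np.polyval(k,-81))
```

```text
[[-34.1, 16.0], [-37.2, -31.9], [-135.2, -26.7]] [[-33.8, -30.4], [-131.3, -26.4]]
-2.087833512457468 -27.648213963468216
-2.087833512457516 -29.8899182594768
```

The blank is now near (-84, -4.5) mm, turned about -2.3°. Its front right corner at y ≈ -32 is too close to the opening's edge at -34. I'll nudge the right edge slightly ahead of centre, using force contact detection.

Run:
```python
from h import *
env.movel(W(-.165,-.002,.036),velocity=.1)
env.movel(W(-.165,-.002,.12),velocity=.2)
env.movel(W(-.073,-.065,.12),velocity=.2)
env.movel(W(-.073,-.065,.036),velocity=.15);st()
print(env.movel(W(-.073,-.034,.036),velocity=.03,guard=2.5));s=st()
y=fx(s["position"])[1]; show("side6","side",(220,100,480,290),3)
```

```text
t 15.48 tcp fix [-72.6 -65. ] z 0.037 F [-0.3  0.7 -0.4] gap 0.0
True
t 16.22 tcp fix [-73.1 -42.5] z 0.0358 F [ 0.3 -0.4  0.3] gap 0.0
```

View pics/side6.png

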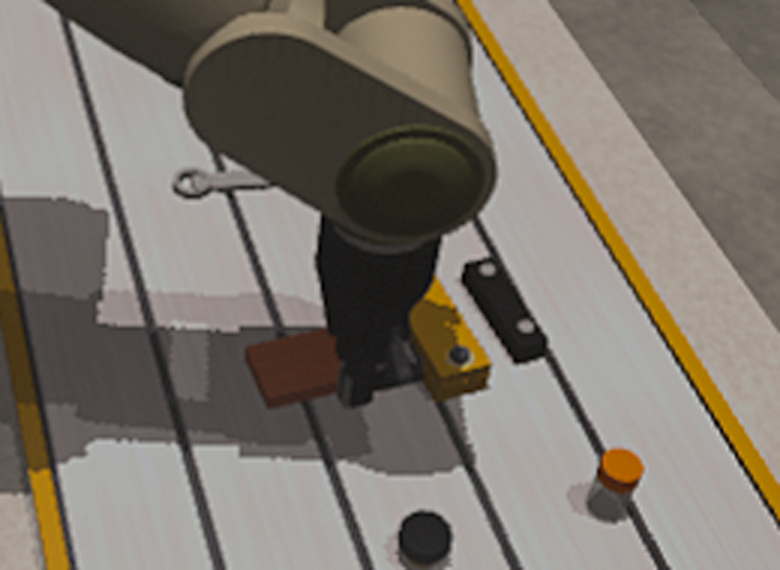

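The fingers have met the right edge at TCP y = -42.5 mm, so the half-width is about 14 mm, as expected. I'll push 5 mm more, then retreat and look.

Run:
```python
from h import *
print(env.movel(W(-.073,-.0375,.036),velocity=.03,guard=12));st()
env.movel(W(-.073,-.065,.036),velocity=.12)
env.movel(W(-.073,-.065,.12),velocity=.2)
env.movel(W(-.19,-.0,.12),velocity=.25);st()
f=show("side7","side",(220,100,480,290),3);show("top7","top",(180,80,380,230),4)
```

```text
False
t 16.6 tcp fix [-73.1 -37.3] z 0.0359 F [-0.  -0.3  0.7] gap 0.0
t 18.23 tcp fix [-189.3   -0.4] z 0.1196 F [ 0.8  0.7 -0.1] gap -0.0
```

View pics/side7.png

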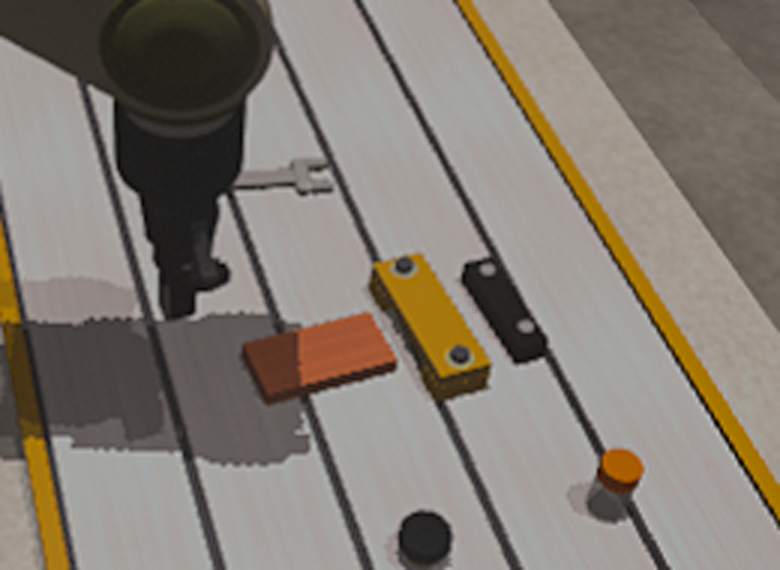

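View pics/top7.png

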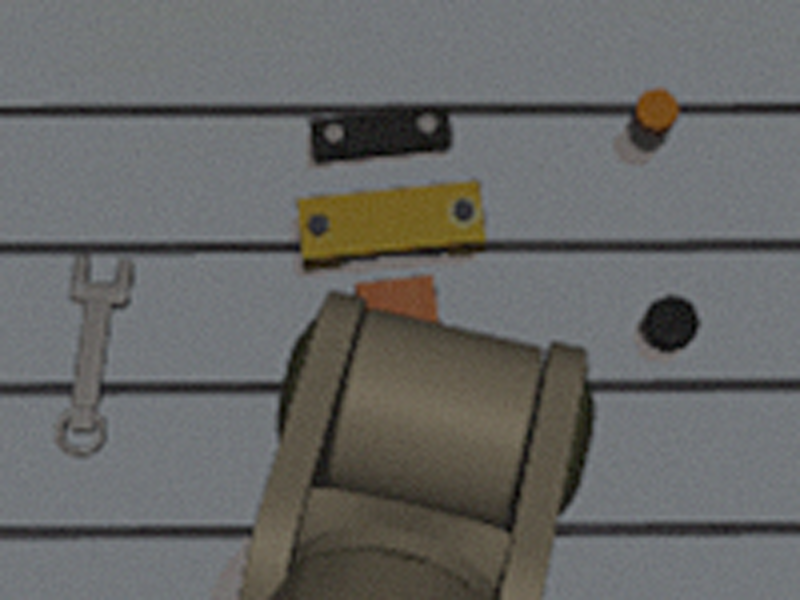

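The side crop shows the blank's top-face corners at about (244,351), (374,315), (395,360) and (268,396). In the top crop its front end is at (356,284)–(434,277).

Run:
```python
from h import *
f=eyes.grab_frame("side");g=eyes.grab_frame("top")
t=lambda f,P,z,k,o:(np.array([fx(p) for p in toplane(f,(np.array(P)+.5)/k-.5+o,z)])*1e3).round(1).tolist()
print(t(f,[(244,351),(374,315),(395,361),(268,392)],.044,3,(220,100)),t(g,[(356,284),(434,277)],.044,4,(180,80)))
m=mask(f,"copper")
xs=np.arange(311,348);b=np.array([np.nonzero(m[190:250,x])[0].max()+190 for x in xs])+.5
a=np.array([np.nonzero(m[190:250,x])[0].min()+190 for x in np.arange(304,342)])-.5
for n,x,y,z in(("right",xs,b,.03),("left",np.arange(304,342),a,.044)):
    P=np.array([fx(p) for p in toplane(f,np.c_[x,y],z)])*1e3;k=np.polyfit(P[:,0],P[:,1],1);print(n,np.degrees(np.arctan(k[0])).round(2),np.polyval(k,-85).round(1))
```

```text
[[-135.2, 18.5], [-32.7, 22.9], [-36.1, -22.5], [-132.0, -22.1]] [[-33.6, 25.9], [-33.7, -23.8]]
right 0.89 -20.2
left 1.29 26.4
```

The blank is now near (-84, +2) mm, turned about +1°, and lined up with the opening. I'll push it part-way through, check, then push it home.

Run:
```python
from h import *
env.movel(W(-.175,.001,.12),velocity=.2)
env.movel(W(-.175,.001,.036),velocity=.15)
print(env.movel(W(-.1,.001,.036),velocity=.05,guard=15));st()
f=show("side8","side",(220,100,480,290),3)
m=mask(f,"copper");ys,xs=np.nonzero(m[190:250,300:370]);print(xs.min()+300,xs.max()+300)
```

```text
False
t 21.04 tcp fix [-100.3    1.2] z 0.0358 F [-5.1 -0.2  3.3] gap 0.0
324 360
```

View pics/side8.png

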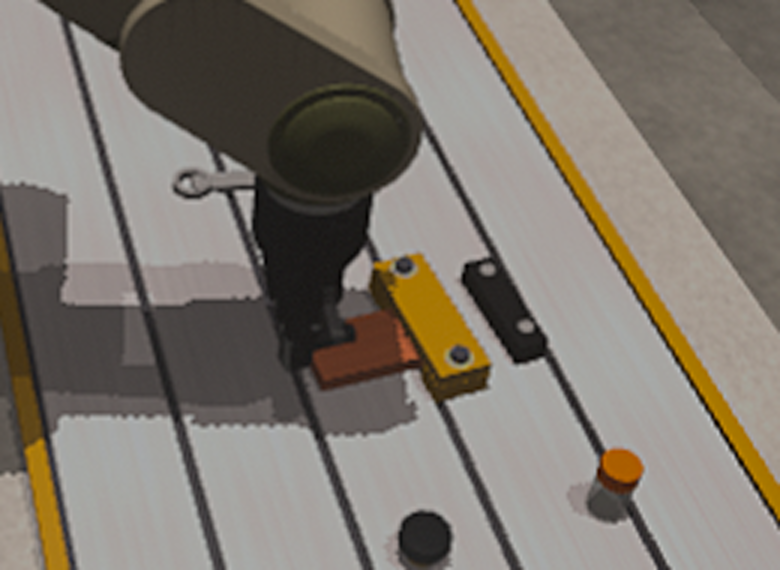

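The blank is entering the opening without touching the bridge (its right edge runs from (322,387) to (418,367)). I'll push on to the stop under guard.

Run:
```python
from h import *
print(env.movel(W(-.070,.001,.036),velocity=.05,guard=15));st()
print(env.movel(W(-.050,.001,.036),velocity=.025,guard=15));st()
f=show("side9","side",(220,100,480,290),3)
env.movel(W(-.10,.001,.036),velocity=.1)
env.movel(W(-.10,.001,.15),velocity=.2)
env.movel(W(-.30,.001,.22),velocity=.25);st()
f=show("side10","side",(260,130,460,280),4);show("top10","top",(180,80,380,230),4)
```

```text
False
t 21.84 tcp fix [-69.8   1. ] z 0.0359 F [-0.3 -1.1 -0.6] gap 0.0
True
t 22.39 tcp fix [-59.3   1.1] z 0.0353 F [-1.1  0.5  1.3] gap 0.0
t 24.71 tcp fix [-299.5    0.9] z 0.2195 F [-0.2  0.1 -0.1] gap -0.0
```

View pics/side10.png

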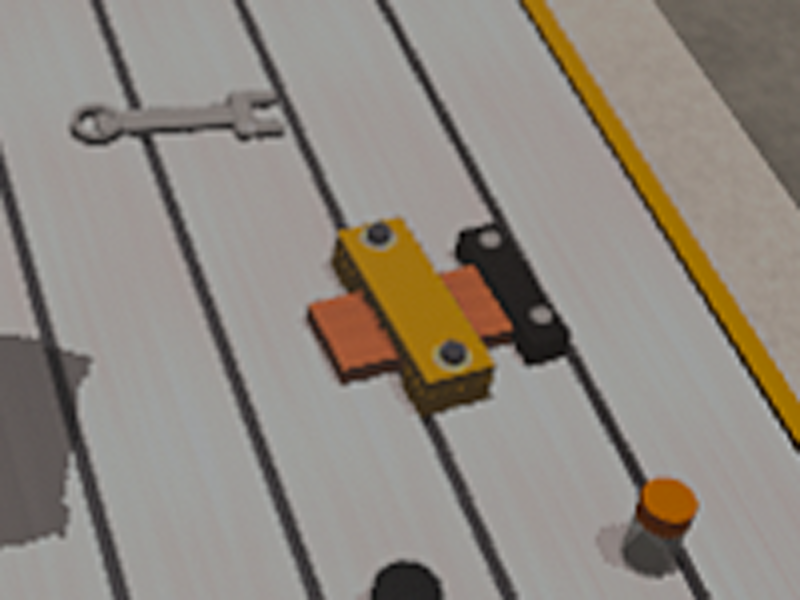

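View pics/top10.png

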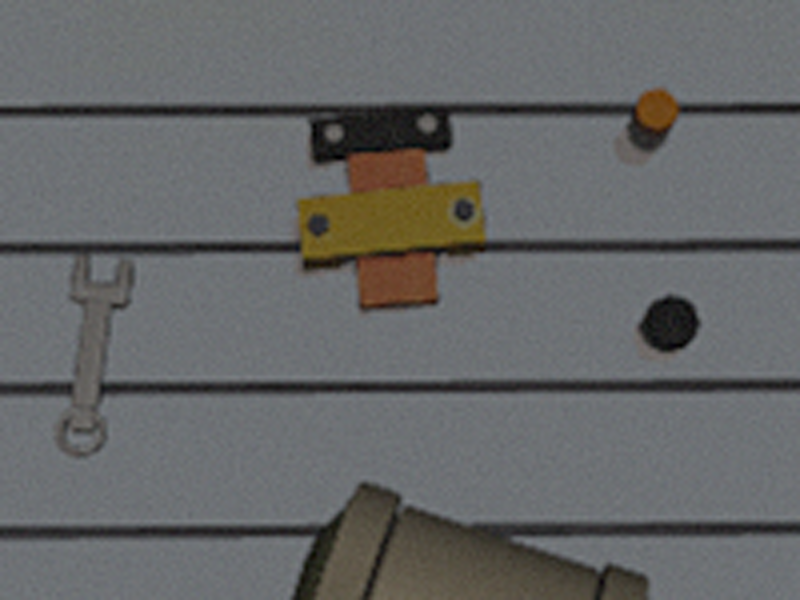

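The blank is through and resting against the stop. In the top crop its front edge is (348,155)–(425,149) and its rear edge (361,305)–(437,299). The other objects haven't moved. I'll check squareness by fitting the edges.

```bash
cat > chk.py <<'E'
from h import *
def edge(f,rows,z,xa,xb,side):
    m=mask(f,"copper")
    if side in"LR":
        pts=[]
        for r in rows:
            x=np.nonzero(m[r,xa:xb])[0]
            if len(x): pts.append((xa+(x.min()-.5 if side=="L" else x.max()+.5),r))
    else:
        pts=[]
        for c in rows:
            y=np.nonzero(m[xa:xb,c])[0]
            if len(y): pts.append((c,xa+(y.min()-.5 if side=="T" else y.max()+.5)))
    P=np.array([fx(p) for p in toplane(f,pts,z)])*1e3
    return P
def lat(f,z=.044):
  for s in "LR":
    P=np.r_[edge(f,range(119,126),z,260,300,s),edge(f,range(146,154),z,260,300,s)]
    k=np.polyfit(P[:,0],P[:,1],1);r=P[:,1]-np.polyval(k,P[:,0]);print(s,"yaw rel",np.degrees(np.arctan(k[0])).round(2),"y0",k[1].round(1),"rms",r.std().round(2))
  P=edge(f,range(272,288),z,140,165,"B");k=np.polyfit(P[:,1],P[:,0],1);print("rear x(y)",k[1].round(1),"slope deg",-np.degrees(np.arctan(k[0])).round(2))
  P=edge(f,range(270,284),z,110,125,"T");k=np.polyfit(P[:,1],P[:,0],1);print("front vis x",k[1].round(1),"slope deg",-np.degrees(np.arctan(k[0])).round(2))
E
python3 - <<'E'
from chk import *
lat(eyes.grab_frame("top"))
f=eyes.grab_frame("side")
t=lambda f,P,z,k,o:(np.array([fx(p) for p in toplane(f,(np.array(P)+.5)/k-.5+o,z)])*1e3).round(1).tolist()
print(t(f,[(308,305),(342,371),(475,266),(513,331)],.044,4,(260,130)))
E
```

```text
L yaw rel -0.09 y0 23.6 rms 1.05
R yaw rel -0.35 y0 -24.4 rms 0.95
rear x(y) -49.8 slope deg -0.26
front vis x 52.6 slope deg 0.89
[[-50.2, 24.6], [-51.4, -24.7], [50.4, 24.0], [48.3, -26.3]]
```

Both views put the blank home to within about 1 mm and 0.5°. I'll give it one firmer, slow seating push, so that a light touch on one corner isn't taken for being home.

Run:
```python
from h import *
from chk import lat
env.movel(W(-.10,-.001,.15),velocity=.25)
env.movel(W(-.10,-.001,.036),velocity=.15)
env.movel(W(-.065,-.001,.036),velocity=.06)
print(env.movel(W(-.055,-.001,.036),velocity=.015,guard=28));st()
env.movel(W(-.10,-.001,.036),velocity=.1)
env.movel(W(-.10,-.001,.15),velocity=.2)
env.movel(W(-.30,.001,.22),velocity=.25);env.hold(.3);st()
show("side11","side",(260,130,460,280),4);lat(show("top11","top",(180,80,380,230),4))
```

```text
True
t 28.16 tcp fix [-59.4  -0.9] z 0.0355 F [-0.6 -0.7  0.7] gap 0.0
t 30.73 tcp fix [-299.8    1. ] z 0.2197 F [-0.8 -0.2 -0.1] gap 0.0
L yaw rel -0.09 y0 23.6 rms 1.05
R yaw rel -0.1 y0 -24.6 rms 0.71
rear x(y) -49.6 slope deg 0.53
front vis x 52.3 slope deg 2.57
```

View pics/side11.png

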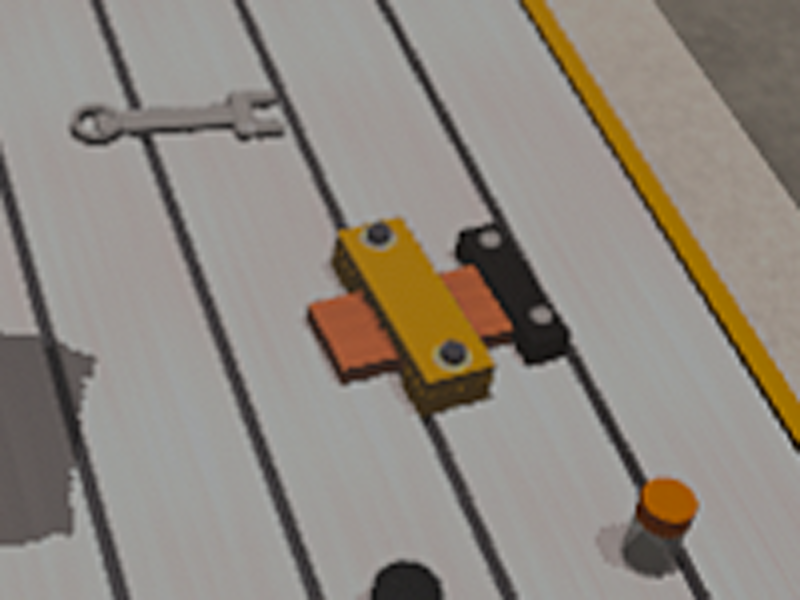

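View pics/top11.png

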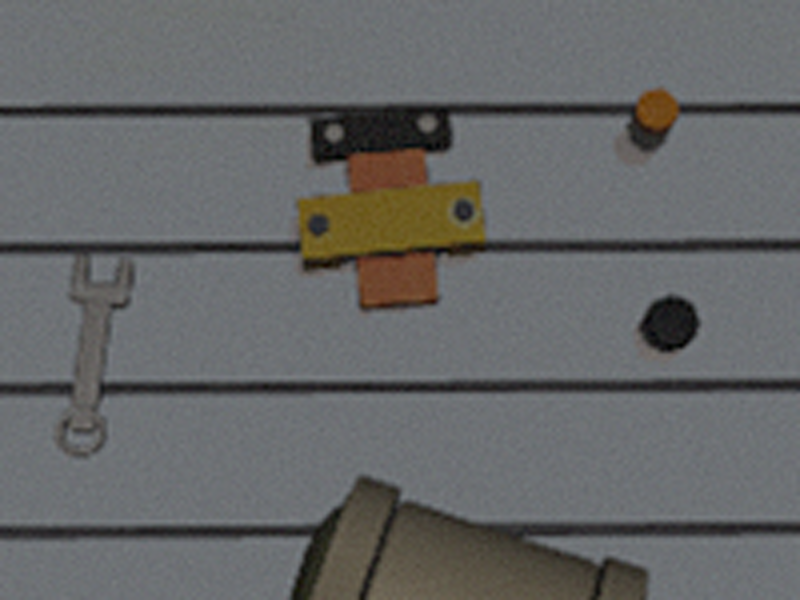

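Nothing moved under the 28 N push: the fingers stopped at -59.4 mm, against -59.3 mm before. The blank is flush with the stop at (348–426,152), and the wrench, tube and knob are at the same pixels as at the start.

```bash
python3 -c "
from h import *
job.hand_in();st()"
```

```text
the job is handed in; nothing more can be done
the job is handed in; nothing more can be done
```

The copper blank is under the bridge with its far end against the black stop, and the job is handed in at about 31 s. I straightened and centred it with nudges on its sides, then pushed it through from behind with the shut fingertips, flat on the bed throughout.

- **Seating:** a second, firmer push (28 N guard) stopped at the same place as the first, -59.4 against -59.3 mm, so the blank is home.
- **Position and squareness:** the rear end measures x ≈ -49.6 mm (ideal -50) and the blank is about 0.5 mm off the middle line. Its sides are turned about 0.1° from the fixture.
- **Other objects:** the wrench, tube and knob sit at the same pixels as at the start, and the hand is well clear.
- **Checks that disagreed:** the short end-edge fits were noisier than the side fits. The rear gave 0.5°. The front gave 2.6° and x ≈ 52 mm, past the stop's face at 50 mm, and I put that down to the 2 mm pixels and the dark stop beside that edge.

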